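Turn the supply carousel and put the sanding block away

TASK

Turn the round carousel by its crank knob until the empty rectangular bay faces the loading point at the open front, centred on the brass pointer. Then put the sanding block that lies on the mat to the right of the carousel into that bay so that it lies flat on the tray between the four corner cleats, let go, and leave the bay facing the loading point. Leave the wax tin, the brush, the roll of tape and the little bottle where they are.

Things in the scene. Friction and masses are not known exactly. Their poses are not given: they have to be found in the camera images.
- carousel: Fixed frame of the carousel: plywood board 344 x 344 mm, top 14 mm above the table. Origin on the turning axis, at table height. -x points to its open front (the loading side, roughly towards the robot), z up. A brass pointer lies on the board at the front edge, 160 mm from the axis. The frame does not move during the work.
- guard_edge (a point): Middle of the front edge of the fixed clear guard plate, on its top, 70 mm above the table. The plate is 5 mm thick, 344 mm wide (y) and runs 196 mm back (+x) from this edge, which is 27 mm in front of the turning axis; underside 65 mm, screw heads 74 mm above the table. Axes as carousel.
- wheel (a joint): Turning angle of the wheel, rad, anticlockwise from above. 0 or 6.283: rectangular bay at the loading point. Turns either way, no detents, stays where left (friction 0.15 N m). Wooden tray, radius 152 mm, top 27 mm above the table, three bays at 120 degrees: an empty rectangular one, an empty round one (66 mm ring, for a tin), a small square one filled with a fixed offcut.
- load_point (a point): The fixed loading point on the carousel frame, 90 mm from the turning axis towards the open front (-x of the frame), at the height of the tray top, 27 mm above the table. Axes as carousel.
- bay_center (a point): Centre of the empty rectangular bay, on the tray top, 90 mm from the turning axis; turns with the wheel. x along the bay's length (-x outward), z up. Inside 105 mm (x) by 61 mm (y), bounded only by four L-shaped corner cleats 6 mm thick, 12 mm high, legs 16 mm long; the middle 73 mm of the long sides is open for fingers. It starts well away from load_point.
- crank_knob (a point): Upright round wooden crank knob, 26 mm in diameter, from 88 to 135 mm above the table; point on its axis, 116 mm above the table, 60 mm from the turning axis, exactly opposite the rectangular bay. Fixed on a flat crank arm (top at 88 mm) over the guard. Led round the turning axis in an arc it turns the wheel; the knob spins freely on its pin, so the hand need not turn.
- block_center (a point): Centre (half-way up) of the loose sanding block: wood wrapped in abrasive paper, 53 mm (x) by 97 mm (y, its length) by 28 mm high, about 75 g, flat on the table to the right of the carousel. Either end may point outward in the bay. In the bay its centre is 14 mm above the tray top: grip it a few mm above its centre to keep the fingertips off the tray.
- sanding_block: The same sanding block; origin at the centre of its underside, axes as block_center.
- wax_tin: Bystander: round brown wax tin, 61 mm across, 26 mm high. Origin at the centre of its underside.
- dust_brush: Bystander: dusting brush with a red handle, 191 mm long (y), 32 mm wide, 15 mm high. Origin below its centre.
- masking_tape: Bystander: roll of tape, 96 mm across, 25 mm high. Origin at the centre of its underside.
- tint_bottle: Bystander: small bottle, 24 mm across, 49 mm high. Origin at the centre of its underside.
Mind the look-alikes: they are no part of the job. Of the things that look like the sanding_block, the smallest one is meant.

How it is judged:
By the outcome, as a careful person would: the job done as asked, in the order asked, and still so for the second after the job is handed in, with the robot touching nothing.
It also fails if it takes over 54 s, if anything falls off the work surface, if the arm or the gripper's body presses on something with over 40 N, if the wrist force passes 120 N, or if a joint passes its speed limit or range.

ROBOT

A 7-joint arm with a two-finger parallel gripper is mounted at the origin on a cart in front of the work surface, level with it; the furniture and walls round the work are solid. World frame = base frame: x ahead of the robot, y to its left, z up, the work surface at z = 0. Lengths are in mm, angles in rad, forces in N, time in s.
With the tool pointing down it reaches from about 350 to 900 mm from the base axis. Payload 7.2 kg.
Tool frame: the origin (TCP) lies at the very end of the fingers, on their centre line; the grasp point (between the pads) lies 19 mm behind it; x points along the fingers, y is the direction in which the jaws open and shut, and the axes are right-handed (so a half turn about x gives the same grasp; the last joint's range is limited). The gripper opens to 85 mm and grips with 20 to 120 N. Pads are 22 mm wide; open, the fingers measure 114 mm over their backs; the gripper's body (76 mm by 85 mm) begins 54 mm behind the grasp point. The pads swing forward as they close: fully open they stand 13 mm farther back than shut.
Start: joints at [1.253, 0.411, -0.013, 1.596, 0.006, 1.134, -0.082], TCP at [154.494, -605.608, 209.697] pointing down, gripper open.
Joint ranges: [-2.95, 2.95], [-0.29, 1.99], [-1.47, 1.44], [0.14, 2.54], [-1.03, 4.17], [0.13, 1.85], [-2.86, 2.86]. Speed limits (rad/s): [2.39, 2.39, 3.01, 3.01, 3.14, 3.14, 3.14].

INTERFACE

Orientations are given as a unit quaternion [w, x, y, z].
In Python, from plant import manip gives the robot as it stands.
- The arm moves only by the tool servo_tool, never from a script. Its argument "targets" is a list of rows, each a list of 5 numbers: the gripper command: -1 is shut, 1 is fully open, values between are in proportion, then the shift along the tool's x, y, z in m, then the turn about the tool's x in degrees. A call has 1 to 8 rows; each row shifts and turns the pose as measured when the row begins, along the tool's axes as they then stand; what a row does not reach is not made up. A row lasts 1/12 s, in which the tool goes at most 41.7 mm and 7.16 degrees, less where a joint would pass 70% of its speed; a pose out of reach is approached as far as the arm can. A call is refused whole if a number of a shift passes 0.0417 or a number of a turn 7.16, either way. A call with a gripper value outside its range is refused whole. The fingers move at their own pace and stop on an object; "newtons" is the grip in N (left out, the last holds). Time passes only in rows, so rows that do not move let the fingers close. It gives the time, the measured TCP pose, the force and the opening at its end, in the units of the state.
- manip.read_state(): the state, without advancing time (a new reading comes with each control period).
- manip.read_camera(name): name is "side" or "top" or "wrist"; returns (picture, depth): 400x640x3 uint8, blue, green, red; 400x640 float32, mm along the optical axis (not along the pixel's ray), 0 where there is no reading.
- manip.camera_info(name): a dict with "fx", "fy", "cx", "cy" (pixels), "dist_coeffs" ([k1, k2, p1, p2, k3] as OpenCV has them; the pictures are not rectified), "extrinsics" (4x4, takes a point from world to camera coordinates); the wrist camera has in their place "mount" (4x4, takes a point from camera to tool coordinates, whose origin is the TCP and whose axes are the tool frame's). Camera axes: x right, y up, looking along -z (the intrinsics and any distortion apply to the point x, -y, -z); pixel columns grow to the right and rows downward; lengths in mm; the calibration is good to about 2 mm. A picture is of the moment at which its call begins: read the wrist's pose just before it. camera_info takes no time and is no camera call.
- manip.finish_job(): hands the job in, once; it reports no verdict.
Trained networks look in the newest picture that a camera, given by its name, has taken for a name from the list of things; names that differ only in an ending like _2 or _b are one class to them, and where a whole thing is asked for, a point or a joint stands for the part that bears it (a point fixed in the world has none). Each returns a list of dicts, best first, with "score" (0 to 1); they miss things now and then, are a little off and sometimes report something else, mostly with a low value. They report only what shows in the picture. A call takes as long as a camera call. They do not tell look-alikes from the thing itself.
- manip.search_frame(camera, target): "rect" ([left, top, right, bottom] in pixels, round what is visible of it).
- manip.cut_out(camera, target): "mask" (400x640 bool, what is visible of it) and "rect" ([left, top, right, bottom] in pixels, round what is visible of it).
The state is a dict: "clock": time; "q": joint angles; "joint_velocities": joint speeds; "joint_efforts": joint torques, N m; "tcp_pos": TCP position; "eef_rot": TCP orientation; "ft_force": force on the tool from outside, world axes, zero at the start; "torque": the same for the moment, N m; "opening": finger opening in mm.
Only numpy, scipy, OpenCV 4.12 (cv2) and the standard library are available. Lean on these libraries where they do the work, as an engineer would, in place of code of your own. Each camera call takes 0.05 s, during which the arm holds its last target. There are 200 camera calls.

## Working session

There is one attempt and no reset: what is moved stays moved. The work goes in short steps, Python scripts to look and compute and a tool call to move; the robot and the scene stay as the last step left them, time stands still between calls to the robot, and variables do not carry over. Pictures are saved under pics/ and viewed, about 8 in all and at most 12, crops included, and the job is handed in when it is done.

Besides the shell and the picture viewer there is one more tool, called after "Call:" as name(argument=value, ...) on one line, values as JSON. servo_tool: Moves the arm, as the interface text tells. Its arguments: {"type":"object","properties":{"targets":{"type":"array"},"newtons":{"type":"number"}},"required":["targets"]}

```bash
mkdir -p pics; cat > h.py <<'E'
import numpy as np, cv2
from plant import manip
from scipy.spatial.transform import Rotation as R
def st():
    s=manip.read_state(); w=s["eef_rot"]; return s,R.from_quat([w[1],w[2],w[3],w[0]]).as_matrix()
def cam(name):
    s,M=st(); i=manip.camera_info(name); p,d=manip.read_camera(name)
    if name=="wrist":
        T=np.eye(4);T[:3,:3]=M;T[:3,3]=s["tcp_pos"];W=T@np.array(i["mount"])
    else: W=np.linalg.inv(np.array(i["extrinsics"]))
    return p,d,i,W
def K(i): return np.array([[i["fx"],0,i["cx"]],[0,i["fy"],i["cy"]],[0,0,1.]])
def rays(i,uv):
    n=cv2.undistortPoints(np.array(uv,float).reshape(-1,1,2),K(i),np.array(i["dist_coeffs"],float)).reshape(-1,2)
    return np.c_[n[:,0],-n[:,1],-np.ones(len(n))]
def atz(i,W,uv,z):
    r=rays(i,uv)@W[:3,:3].T; o=W[:3,3]; return o+r*((z-o[2])/r[:,2])[:,None]
def atd(i,W,uv,d):
    r=rays(i,uv); return (r*np.array(d)[:,None])@W[:3,:3].T+W[:3,3]
def proj(i,W,P):
    c=(np.array(P,float).reshape(-1,3)-W[:3,3])@W[:3,:3]
    c=c*[1,-1,-1]; return cv2.projectPoints(c,np.zeros(3),np.zeros(3),K(i),np.array(i["dist_coeffs"],float))[0].reshape(-1,2)
E
python3 - <<'E'
from h import *
s,M=st();print({k:np.round(v,3).tolist() for k,v in s.items()});print(M.round(3))
for c in ["top","side","wrist"]:
    p,d,i,W=cam(c);cv2.imwrite(f"pics/{c}0.png",p);np.savez(f"{c}0.npz",d=d,W=W);print(c,W.round(2).tolist(),i["fx"],i["dist_coeffs"])
    if c=="wrist": continue
    for t in ["carousel","sanding_block","crank_knob","bay_center","wax_tin","masking_tape"]:
        for o in manip.cut_out(c,t)[:3]:
            v,u=np.nonzero(o["mask"]);k=d[v,u]>0
            P=atd(i,W,np.c_[u,v][k],d[v,u][k]) if k.any() else np.zeros((1,3))
            print(c,t,round(o["score"],2),np.round(o["rect"]),np.median(P,0).round(),np.percentile(P[:,2],95).round())
E
```

```text
{'clock': 0.0, 'q': [1.253, 0.412, -0.013, 1.597, 0.006, 1.134, -0.082], 'joint_velocities': [0.0, 0.001, 0.0, 0.001, 0.0, 0.0, -0.001], 'joint_efforts': [0.002, -60.063, 0.683, -29.941, 0.014, 0.011, -0.0], 'tcp_pos': [154.322, -605.094, 208.853], 'eef_rot': [-0.088, -0.701, -0.089, 0.702], 'ft_force': [-1.325, 0.079, -0.144], 'torque': [0.087, 0.018, 0.011], 'opening': 85.445}
[[-0.001  0.247 -0.969]
 [ 0.002 -0.969 -0.247]
 [-1.    -0.002  0.   ]]
top [[-0.1, 0.97, -0.22, 266.2], [-1.0, -0.1, 0.02, 28.54], [-0.0, 0.22, 0.98, 1475.25], [0.0, 0.0, 0.0, 1.0]] 431.2996411562784 [-0.06628891  0.          0.          0.          0.        ]
top carousel 0.97 [209. 136. 343. 269.] [572. 154.  67.] 75.0
top sanding_block 0.68 [436. 233. 470. 274.] [ 353. -424.   39.] 45.0
top sanding_block 0.64 [352. 177. 389. 218.] [ 568. -165.   39.] 44.0
top sanding_block 0.57 [400. 212. 421. 241.] [ 455. -290.   29.] 34.0
top crank_knob 0.74 [398. 212. 421. 241.] [ 453. -290.   29.] 34.0
top crank_knob 0.67 [238. 191. 321. 248.] [510. 128.  28.] 86.0
top bay_center 0.98 [241. 192. 323. 248.] [509. 128
[... 495 characters left out ...]
57. 337. 314. 376.] [ 353. -440.   38.] 42.0
side sanding_block 0.56 [314. 250. 356. 286.] [ 569. -182.   37.] 41.0
side crank_knob 0.59 [272. 183. 350. 232.] [523. 103.  26.] 85.0
side crank_knob 0.19 [248. 158. 376. 252.] [582. 105.  30.] 72.0
side bay_center 0.73 [274. 178. 340. 234.] [520. 108.  26.] 87.0
side wax_tin 0.75 [378. 256. 396. 277.] [ 731. -203.   25.] 29.0
side wax_tin 0.21 [261. 146. 282. 163.] [494. 513.  15.] 24.0
side masking_tape 0.63 [262. 144. 282. 163.] [494. 539.  16.] 23.0
wrist [[0.25, 0.93, 0.26, 219.17], [-0.97, 0.24, 0.06, -589.26], [-0.0, -0.26, 0.96, 373.73], [0.0, 0.0, 0.0, 1.0]] 339.1418089644309 [-0.05429234  0.          0.          0.          0.        ]
```

```bash
python3 - <<'E'
import cv2
a=cv2.imread("pics/top0.png")[120:300,150:490];b=cv2.imread("pics/side0.png")[130:390,230:410]
cv2.imwrite("pics/a.png",cv2.resize(a,None,fx=2.35,fy=2.35,interpolation=cv2.INTER_CUBIC))
cv2.imwrite("pics/b.png",cv2.resize(b,None,fx=2.3,fy=2.3,interpolation=cv2.INTER_CUBIC))
E
```

```text
(no output)
```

View pics/a.png

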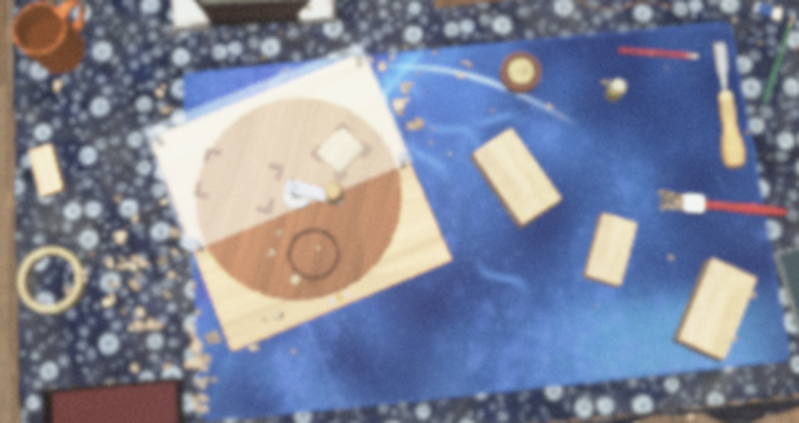

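View pics/b.png

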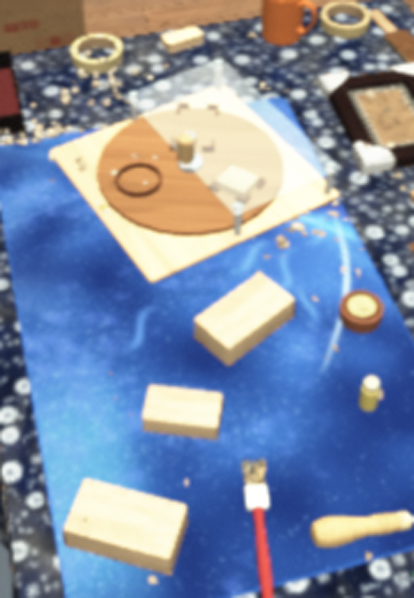

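```bash
cat >> h.py <<'E'
def full(uv): return np.array(uv,float)/2.35+[150,120]
E
python3 - <<'E'
from h import *
i=manip.camera_info("top");z=np.load("top0.npz");W=z["W"];d=z["d"]
bc=atz(i,W,full([(233,350),(452,260)]),14);g=atz(i,W,full([(203,249),(410,165)]),70)
print("front corners",bc.round(),np.linalg.norm(bc[1]-bc[0]));print("guard",g.round(),np.linalg.norm(g[1]-g[0]))
for a,off,n in((bc,172,"board"),(g,27,"guard")):
    y=(a[0]-a[1]);y[2]=0;y/=np.linalg.norm(y);x=np.array([y[1],-y[0],0])
    print(n,"yaw",np.degrees(np.arctan2(x[1],x[0])),"axis",(a.mean(0)+off*x).round(1))
print("knob top",atz(i,W,full([(334,187)]),135).round(1))
print("cleats",atz(i,W,full([(213,153),(277,168),(203,188),(265,205)]),39).round(1), atz(i,W,full([(213,153),(277,168),(203,188),(265,205)]),39).mean(0))
print("pointer",atz(i,W,full([(340,297)]),16).round(1))
p=cv2.imread("pics/top0.png"); manip.read_camera("top")
for o in manip.cut_out("top","sanding_block"):
    v,u=np.nonzero(o["mask"])
    c=cv2.minAreaRect(atz(i,W,np.c_[u,v],28)[:,:2].astype(np.float32));print(o["score"],c)
s=cv2.imread("pics/side0.png");iS=manip.camera_info("side");WS=np.load("side0.npz")["W"]
print("knob side",atz(iS,WS,[[230+185/2.3,130+134/2.3]],135).round(1))
E
```

```text
front corners [[365. 262.  14.]
 [463. -63.  14.]] 339.80874499667823
guard [[505. 287.  70.]
 [597. -15.  70.]] 314.9093707853786
board yaw 16.81240213983905 axis [578.7 149.5  14. ]
guard yaw 16.958228145212768 axis [576.9 143.8  70. ]
knob top [[561.4  92.7 135. ]]
cleats [[650.8 269.6  39. ]
 [619.  177.7  39. ]
 [599.8 287.2  39. ]
 [565.9 198.9  39. ]] [608.85164173 233.3595448   39.        ]
pointer [[425.4 103.4  16. ]]
0.94 ((353.0853271484375, -426.57049560546875), (79.16964721679688, 132.74151611328125), 59.63151168823242)
0.58 ((452.5894775390625, -289.9144287109375), (56.24284362792969, 97.5478744506836), 65.57585144042969)
knob side [[561.5  99.2 135. ]]
```

Call:
servo_tool(targets=[[1,0,-0.024,-0.024,0],[1,0,-0.024,-0.024,0],[1,0,-0.024,-0.024,0],[1,0,-0.024,-0.024,0],[1,0,-0.024,-0.024,0],[1,0,-0.024,-0.024,0],[1,0,-0.024,-0.024,0],[1,0,-0.024,-0.024,0]])

```text
clock: 1.52
tcp_pos: [292.3, -370.2, 208.0]
eef_rot: [-0.085, -0.701, -0.081, 0.703]
ft_force: [1.0, 0.8, -0.3]
opening: 85.1
```

```bash
python3 - <<'E'
from h import *
p,d,i,W=cam("wrist");cv2.imwrite("pics/w1.png",p);np.savez("w1.npz",d=d,W=W)
for o in manip.cut_out("wrist","sanding_block"):
    v,u=np.nonzero(o["mask"])
    zz=atd(i,W,np.c_[u,v],d[v,u])[:,2]; t=zz>np.percentile(zz,90)-6
    P=atz(i,W,np.c_[u,v],28)[:,:2][t].astype(np.float32);c=cv2.minAreaRect(P);print(o["score"],o["rect"],np.percentile(zz,90),c)
E
```

```text
0.97 [324.5, 58.1, 463.4, 200.4] 39.778389139748434 ((354.0362548828125, -429.2572021484375), (74.85784912109375, 130.77854919433594), 58.659706115722656)
0.83 [228.5, 3.7, 312.3, 48.1] 29.941923635178817 ((434.29302978515625, -283.60028076171875), (52.522701263427734, 52.1237907409668), 67.24662780761719)
```

Call:
servo_tool(targets=[[1,0,-0.024,-0.024,0],[1,0,-0.024,-0.024,0],[1,0,-0.024,-0.024,0],[1,0,-0.024,-0.024,0],[1,0,-0.024,-0.024,0],[1,0,-0.024,-0.024,0],[1,0,-0.024,-0.024,0],[1,0,-0.024,-0.024,0]])

```text
clock: 2.28
tcp_pos: [438.0, -135.3, 208.8]
eef_rot: [0.085, 0.703, 0.077, -0.702]
ft_force: [1.6, 0.2, 1.1]
opening: 85.4
```

Call:
servo_tool(targets=[[1,0,-0.0245,-0.022,0],[1,0,-0.0245,-0.022,0],[1,0,-0.0245,-0.022,0],[1,0,-0.0245,-0.022,0],[1,0,-0.0245,-0.022,0],[1,0,-0.0245,-0.022,0],[1,0,-0.0245,-0.022,0],[1,0,-0.0245,-0.022,0]])

```text
clock: 2.95
tcp_pos: [573.2, 101.5, 208.0]
eef_rot: [0.083, 0.705, 0.073, -0.701]
ft_force: [0.2, -0.3, 0.5]
opening: 85.5
```

```bash
python3 - <<'E'
from h import *
s,M=st();print(s["tcp_pos"],M.round(3).tolist())
p,d,i,W=cam("wrist");cv2.imwrite("pics/w2.png",p);np.savez("w2.npz",d=d,W=W)
for t in("crank_knob","bay_center","carousel"):
  for o in manip.search_frame("wrist",t)[:2]:print(t,o)
print(proj(i,W,[[561,96,135],[578,149,88],[578,149,27]]))
E
```

```text
[573.16034834 101.52335009 208.03470277] [[0.007, 0.22, -0.975], [-0.014, -0.975, -0.22], [-1.0, 0.015, -0.004]]
crank_knob {'rect': [139.2, 157.7, 412.0, 292.5], 'score': 0.6}
bay_center {'rect': [140.1, 157.2, 412.2, 292.1], 'score': 0.96}
carousel {'rect': [45.8, 0.0, 458.2, 307.4], 'score': 0.97}
[[324.16844198 221.36215654]
 [266.55198426 172.39759329]
 [275.13583539 161.82280707]]
```

View pics/w2.png

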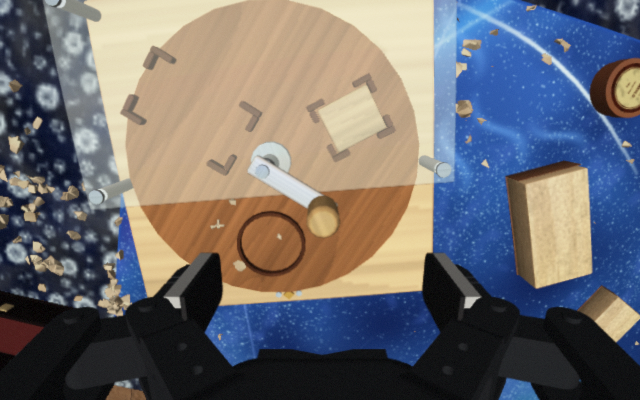

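```bash
python3 - <<'E'
from h import *
from scipy.optimize import least_squares
z=np.load("w2.npz");W=z["W"];i=manip.camera_info("wrist");p=cv2.imread("pics/w2.png")
# rim edge: search along radials from predicted circle
a=np.radians(np.arange(0,360,3));hsv=cv2.cvtColor(p,cv2.COLOR_BGR2HSV);g=cv2.GaussianBlur(hsv[...,1].astype(float),(3,3),0)
pts=[]
for t in a:
    r=np.arange(138,168,.5);P=np.c_[578+r*np.cos(t),149+r*np.sin(t),0*r+27];uv=proj(i,W,P)
    if uv.min()<2 or uv[:,0].max()>637 or uv[:,1].max()>300: continue
    v=cv2.remap(g.astype(np.float32),uv[:,0].astype(np.float32).reshape(-1,1),uv[:,1].astype(np.float32).reshape(-1,1),1)[:,0]
    k=np.argmax(np.abs(v[4:]-v[:-4]));pts.append(P[k+2,:2])
pts=np.array(pts);f=least_squares(lambda q:np.hypot(*(pts-q[:2]).T)-q[2],[578,149,152],loss="soft_l1");ax=f.x;print(len(pts),ax,np.median(abs(f.fun)))
pt=atz(i,W,[[289,294]],16)[0,:2];v=ax[:2]-pt;print("pointer",pt,np.hypot(*v),np.degrees(np.arctan2(v[1],v[0])))
g=atz(i,W,[[103,206],[452,181]],70);v=g[0]-g[1];print("guard yaw",np.degrees(np.arctan2(v[1],v[0]))-90,g.round(1))
b=atz(i,W,[[148,307],[433,296]],14);v=b[0]-b[1];print("board yaw",np.degrees(np.arctan2(v[1],v[0]))-90,b.round(1),np.linalg.norm(v))
k=atz(i,W,[[323,221]],135)[0,:2];v=k-ax[:2];print("knob",k,np.hypot(*v),np.degrees(np.arctan2(v[1],v[0])))
cl=atz(i,W,[[160,57],[133,110],[251,115],[222,164]],33)[:,:2];v=cl.mean(0)-ax[:2];print("bay",cl.mean(0),np.hypot(*v),np.degrees(np.arctan2(v[1],v[0])))
E
```

```text
91 [579.11033646 152.59565594 150.22404694] 0.34661049900617513
pointer [425.99953281 105.33205314] 160.2397152581162 17.154875512548852
guard yaw 16.687181448295433 [[509.8 296.2  70. ]
 [603.5 -16.5  70. ]]
board yaw 14.916347453315367 [[369.4 268.7  14. ]
 [458.  -64.2  14. ]] 344.47977343074496
knob [561.08854113  96.90249889] 58.536423272778094 -107.93110566302504
bay [609.3479165  237.13628726] 89.7854642450618 70.31943458954848
```

Call:
servo_tool(targets=[[1,0.02,0.0005,0.0042,0],[1,0.027,0.0005,0.0042,0],[1,0.027,0.0005,0.0042,0],[1,0.027,0,0,0],[1,0.007,0,0,0],[0,0,0,0,0],[-0.5,0,0,0,0],[-1,0,0,0,0]], newtons=30)

```text
clock: 3.82
tcp_pos: [562.1, 81.7, 99.9]
eef_rot: [0.081, 0.706, 0.067, -0.7]
ft_force: [-3.6, 16.9, 9.4]
opening: 51.5
```

Call:
servo_tool(targets=[[-1,0,0,0,0],[-1,0,0,0,0],[-1,0,0,0,0],[-1,0,0,0,0]])

```text
clock: 4.15
tcp_pos: [563.2, 89.7, 105.5]
eef_rot: [0.079, 0.709, 0.072, -0.698]
ft_force: [-2.6, -0.7, -5.5]
opening: 18.8
```

```bash
python3 - <<'E'
from h import *
s,M=st();print(s["tcp_pos"],M.round(3).tolist(),s["opening"],s["ft_force"],s["q"])
p,d,i,W=cam("wrist");p2,*_=cam("side")
cv2.imwrite("pics/w3.png",np.hstack([cv2.resize(p[:,100:540],(440,400)),cv2.resize(p2[130:270,230:390],(360,315)).copy() if 0 else cv2.resize(p2[130:270,230:370],(360,400),interpolation=2)]))
E
```

```text
[563.23823904  89.73412663 105.47463248] [[0.017, 0.212, -0.977], [-0.009, -0.977, -0.212], [-1.0, 0.012, -0.014]] 18.791800910714677 [-2.64976529 -0.69529114 -5.47451074] [ 0.10930303  0.46754341 -0.47348973  1.83008629  0.28405305  0.89588776
 -1.85408334]
```

View pics/w3.png

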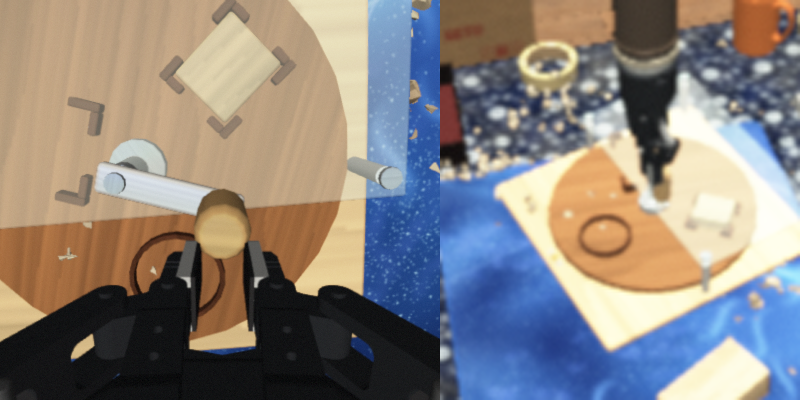

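```bash
python3 - <<'E'
from h import *
s,M=st();i=manip.camera_info("wrist");T=np.eye(4);T[:3,:3]=M;T[:3,3]=s["tcp_pos"];W=T@np.array(i["mount"])
k=atz(i,W,[[322,240]],135)[0];print(k,M.T@(k-s["tcp_pos"]));v=k[:2]-[579,151.5];print(np.hypot(*v),np.degrees(np.arctan2(v[1],v[0])),s["opening"])
E
```

```text
[575.28073317  92.56146504 135.        ] [-29.24387765   0.09151722 -12.80892632]
59.05576897678862 -93.61081428592533 18.586037068214257
```

Call:
servo_tool(targets=[[0.5,0,0,0,0],[0.5,0,0,0,0],[0.5,0,0,0,0],[0.5,0,0,0,0],[0.5,0,0,-0.007,0],[0.5,0,0,-0.007,0],[0.5,0.002,0,0,0]])

```text
clock: 4.83
tcp_pos: [582.9, 92.3, 108.3]
eef_rot: [0.078, 0.712, 0.071, -0.694]
ft_force: [0.5, 0.1, 0.1]
opening: 64.2
```

```bash
cat > kn.py <<'E'
from h import *
s,M=st();print(s["tcp_pos"],s["opening"],s["ft_force"])
p,d,i,W=cam("wrist");cv2.imwrite("pics/k.png",p)
# knob: search warm light top disc near expected
import sys
k0=np.array([float(x) for x in sys.argv[1:3]]);u,v=proj(i,W,[[k0[0],k0[1],135]])[0].astype(int)
c=p[max(v-45,0):v+45,max(u-45,0):u+45].copy();g=cv2.medianBlur(c[...,2],3)
h=cv2.HoughCircles(g,cv2.HOUGH_GRADIENT,1,30,param1=80,param2=12,minRadius=17,maxRadius=32)
for x in (h[0] if h is not None else [])[:3]:
    k=atz(i,W,[[x[0]+max(u-45,0),x[1]+max(v-45,0)]],135)[0];q=k[:2]-[579,151.5];print(x,k.round(1),(M.T@(k-s["tcp_pos"])).round(1),"r",np.hypot(*q).round(1),"ang",np.degrees(np.arctan2(q[1],q[0])).round(1))
cv2.imwrite("pics/kc.png",cv2.resize(c,None,fx=3,fy=3))
E
python3 kn.py 575 92
```

```text
[582.87576145  92.25580336 108.28505028] 64.21148400717968 [0.4932515  0.11795904 0.14117448]
[46.5 35.5 25.8] [579.8  92.6 135. ] [-26.8  -0.6   2.2] r 58.9 ang -89.2
```

Call:
servo_tool(targets=[[0.5,0.004,0,0.003,0],[0,0.003,0,0,0],[-0.4,0,0,0,0],[-1,0,0,0,0],[-1,0,0,0,0],[-1,0,0,0,0]])

```text
clock: 5.38
tcp_pos: [578.2, 92.9, 98.9]
eef_rot: [0.078, 0.711, 0.072, -0.695]
ft_force: [1.2, -2.1, -1.4]
opening: 24.5
```

```bash
python3 kn.py 578 92; python3 -c "
from h import *
s,M=st();print(M.round(3).tolist())"
```

```text
[578.20901719  92.87174125  98.94427255] 24.482994525256448 [ 1.22036214 -2.05690683 -1.44791987]
[43.5 39.5 28. ] [580.6  93.5 135. ] [-36.    0.3  -3.3] r 58.0 ang -88.4
[21.5 72.5 19.4] [563.7  99.5 135. ] [-36.4  -9.1  12. ] r 54.2 ang -106.4
[[0.024, 0.211, -0.977], [-0.007, -0.977, -0.211], [-1.0, 0.012, -0.022]]
```

Call:
servo_tool(targets=[[-1,0,0.0005,-0.008,0],[-1,0,0.0005,-0.008,0],[-1,0,-0.0014,-0.0077,0],[-1,0,-0.0014,-0.0077,0],[-1,0,-0.0034,-0.007,0],[-1,0,-0.0034,-0.007,0]], newtons=40)

```text
clock: 5.93
tcp_pos: [618.8, 107.3, 98.9]
eef_rot: [0.08, 0.708, 0.069, -0.699]
ft_force: [-4.3, 0.7, 4.2]
opening: 23.7
```

Call:
servo_tool(targets=[[-1,0,-0.0045,-0.0064,0],[-1,0,-0.0045,-0.0064,0],[-1,0,-0.0062,-0.0048,0],[-1,0,-0.0062,-0.0048,0],[-1,0,-0.0072,-0.003,0],[-1,0,-0.0072,-0.003,0]])

```text
clock: 6.43
tcp_pos: [639.7, 152.9, 98.9]
eef_rot: [0.08, 0.706, 0.068, -0.701]
ft_force: [-12.1, -4.5, 10.3]
opening: 23.6
```

```bash
python3 - <<'E'
from h import *
s,M=st();print(M.round(3).tolist(),s["tcp_pos"],s["opening"],s["ft_force"])
P=np.array([579+60*np.cos(.297),151.5+60*np.sin(.297),s["tcp_pos"][2]]);print(M.T@(P-s["tcp_pos"]))
p,d,i,W=cam("wrist");cv2.imwrite("pics/w4.png",p);np.savez("w4.npz",W=W)
E
```

```text
[[0.009, 0.208, -0.978], [-0.015, -0.978, -0.209], [-1.0, 0.017, -0.005]] [639.72721538 152.87591262  98.85288214] 23.638078956623033 [-12.07212579  -4.54367109  10.34906122]
[ -0.27324055 -16.52465816  -0.09396064]
```

View pics/w4.png

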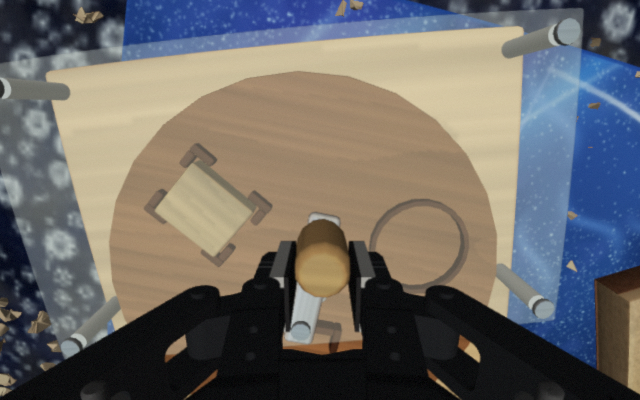

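Call:
servo_tool(targets=[[-1,0,-0.0055,-0.001,0],[-1,0,-0.005,0,0],[-1,0,-0.003,0.0005,0],[-1,0,0,0,0],[-1,0,0,0,0]])

```text
clock: 6.9
tcp_pos: [636.4, 171.2, 98.9]
eef_rot: [0.082, 0.704, 0.069, -0.702]
ft_force: [-5.3, -4.4, 5.6]
opening: 24.0
```

```bash
python3 - <<'E'
from h import *
s,M=st();print(M.round(3).tolist(),s["tcp_pos"],s["opening"],s["ft_force"])
P=np.array([579+60*np.cos(.297),151.5+60*np.sin(.297),s["tcp_pos"][2]]);print(M.T@(P-s["tcp_pos"]))
p,d,i,W=cam("wrist");cv2.imwrite("pics/w5.png",p);np.savez("w5.npz",W=W)
E
```

```text
[[0.005, 0.213, -0.977], [-0.018, -0.977, -0.213], [-1.0, 0.018, -0.001]] [636.41679444 171.21166183  98.90110793] 23.957153906319416 [-5.34012521 -4.38849827  5.56560542]
[0.03751758 2.09347161 0.50108609]
```

View pics/w5.png

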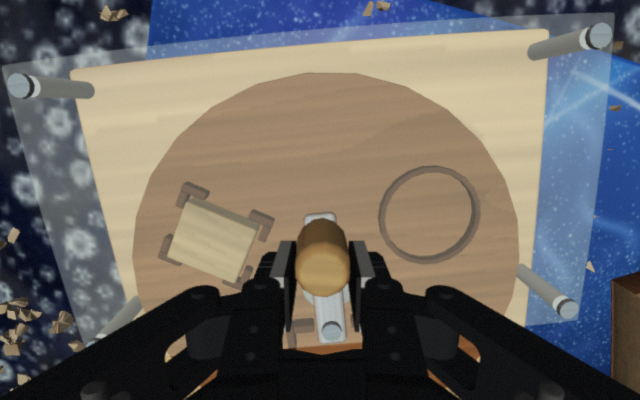

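```bash
cat > ang.py <<'E'
from h import *
from scipy.optimize import least_squares
def rim(p,i,W,vmax,ax0=(579,152)):
    g=cv2.GaussianBlur(p.astype(np.float32),(3,3),0);pts=[]
    for t in np.radians(np.arange(0,360,2)):
        r=np.arange(138,168,.5);P=np.c_[ax0[0]+r*np.cos(t),ax0[1]+r*np.sin(t),0*r+27];uv=proj(i,W,P).astype(np.float32)
        if uv.min()<2 or uv[:,0].max()>637 or uv[:,1].max()>vmax: continue
        v=cv2.remap(g,uv[:,:1].copy(),uv[:,1:].copy(),1)[:,0]
        k=np.argmax(np.linalg.norm(v[4:]-v[:-4],axis=1));pts.append(P[k+2,:2])
    pts=np.array(pts);f=least_squares(lambda q:np.hypot(*(pts-q[:2]).T)-q[2],[*ax0,152],loss="soft_l1");return f.x,len(pts),np.median(abs(f.fun))
def A(v): return np.degrees(np.arctan2(v[1],v[0]))
E
python3 - <<'E'
from ang import *
p=cv2.imread("pics/w5.png");W=np.load("w5.npz")["W"];i=manip.camera_info("wrist")
print(rim(p,i,W,255));ax=np.array([579,151.5])
for a in (ax,rim(p,i,W,255)[0][:2]):
    r=atz(i,W,[[429.5,214.5]],30)[0,:2]-a;print("ring",np.hypot(*r),A(r),"->bay",A(r)-120)
    o=atz(i,W,[[197,197],[259,220],[237,287],[168,254]],40)[:,:2].mean(0)-a;print("off",np.hypot(*o),A(o),"->bay",A(o)+120)
b=atz(i,W,[[72,75],[546,30]],14);print("backedge yaw",A(b[0]-b[1])-90,np.linalg.norm(b[0]-b[1]), b.mean(0)-172*np.array([np.cos(.297),np.sin(.297),0]))
g=atz(i,W,[[2,66],[614,13]],70);print("guard back",A(g[0]-g[1])-90,np.linalg.norm(g[0]-g[1]),g.mean(0)-169*np.array([np.cos(.297),np.sin(.297),0]))
E
```

```text
(array([579.32469281, 152.77010726, 150.24712568]), 81, np.float64(0.3258723227186522))
ring 89.89319516000522 -41.49167469959521 ->bay -161.4916746995952
off 89.57135445732817 77.26246958439394 ->bay 197.26246958439395
ring 90.49896172641945 -42.230210771408835 ->bay -162.23021077140885
off 88.26092178542284 77.28626949720028 ->bay 197.2862694972003
backedge yaw 17.465210601146026 335.6518786466395 [575.18137988 151.91564365  14.        ]
guard back 17.005790760661952 340.1349388978377 [577.51959272 152.22960574  70.        ]
```

Call:
servo_tool(targets=[[-1,0,0.001,0.0,0],[-1,0,0,0,0],[-0.3,0,0,0,0],[0,0,0,0,0],[0.3,0,0,0,0],[0.3,-0.02,0,0,0],[0.3,-0.04,0,0,0],[0.3,-0.04,0,0,0]])

```text
clock: 7.62
tcp_pos: [634.4, 174.9, 190.9]
eef_rot: [-0.083, -0.7, -0.071, 0.706]
ft_force: [0.5, 0.6, -0.3]
opening: 55.5
```

Call:
servo_tool(targets=[[1,-0.02,0.01,0.0417,0],[1,0,0.01,0.0417,0],[1,0,0.01,0.0417,0],[1,0,0.01,0.0417,0],[1,0,0,0,0],[1,0,0,0,0]])

```text
clock: 8.12
tcp_pos: [486.5, 105.9, 218.2]
eef_rot: [0.082, 0.707, 0.074, -0.698]
ft_force: [0.6, 0.6, -0.3]
opening: 85.2
```

```bash
python3 - <<'E'
from ang import *
s,M=st();print(M.round(3).tolist(),s["tcp_pos"])
p,d,i,W=cam("wrist");cv2.imwrite("pics/w6.png",p);np.savez("w6.npz",W=W);print(rim(p,i,W,290))
E
```

```text
[[0.014, 0.219, -0.976], [-0.01, -0.976, -0.219], [-1.0, 0.013, -0.011]] [486.51281603 105.89476934 218.16338877]
(array([578.80673412, 152.6811919 , 150.6535407 ]), 115, np.float64(0.6455846097254607))
```

View pics/w6.png

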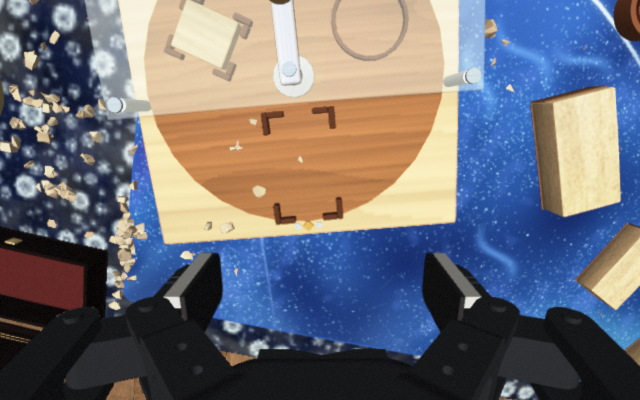

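```bash
cat > bay.py <<'E'
from ang import *
def bay(p,i,W,box=(245,100,360,228)):
    x0,y0,x1,y1=box;m=np.zeros(p.shape[:2],np.uint8);m[y0:y1,x0:x1]=(p[y0:y1,x0:x1].max(2)<105)
    n,l,S,C=cv2.connectedComponentsWithStats(m);out=[]
    for k in np.argsort(-S[1:,4])[:4]+1:
        v,u=np.nonzero(l==k);P=atz(i,W,np.c_[u,v],33)[:,:2];out.append(P);print("cl",S[k],C[k].round(1))
    c=np.array([ (q.min(0)+q.max(0))/2*0+q.mean(0) for q in out]);return c,out
E
python3 - <<'E'
from bay import *
p=cv2.imread("pics/w6.png");W=np.load("w6.npz")["W"];i=manip.camera_info("wrist")
c,out=bay(p,i,W);print(c.round(1));m=c.mean(0);print("centre",m)
R_,_,Vt=np.linalg.svd(c-m);print("axis dir",A(Vt[0]))
r=cv2.minAreaRect(np.vstack(out).astype(np.float32));print("rect",r)
pt=atz(i,W,[[309,226]],16)[0,:2]
for ax in(np.array([579,151.5]),np.array([579,152.7])): print("bay",np.hypot(*(m-ax)),A(ax-m),"ptr",pt,np.hypot(*(ax-pt)),A(ax-pt))
print("dir bay->pointer", A(m-pt))
b=atz(i,W,[[165,243],[456,221]],14);print("front edge yaw",A(b[0]-b[1])-90,np.linalg.norm(b[0]-b[1]))
g=atz(i,W,[[112,118],[477,90]],70);print("guard yaw",A(g[0]-g[1])-90)
hub=atz(i,W,[[293.5,76.5]],72);print("hub",hub)
E
```

```text
cl [262 112  22  23 140] [268.2 122. ]
cl [274 203  22  21 137] [281.4 214.5]
cl [323 197  19  21 112] [335.6 209.6]
cl [313 107  22  21 111] [328.9 115.8]
[[530.  168.8]
 [437.3 137.3]
 [455.3  81.6]
 [549.2 110.5]]
centre [492.95448687 124.53974104]
axis dir -162.13134600368133
rect ((492.93939208984375, 124.90483093261719), (116.10647583007812, 72.00155639648438), 18.305370330810547)
bay 90.17031602826776 17.39710755253142 ptr [425.24285717 104.748386  ] 160.70772346824285 16.91249274814349
bay 90.53634913201093 18.1218056442524 ptr [425.24285717 104.748386  ] 161.060908528216 17.320921176371613
dir bay->pointer 16.29305335847547
front edge yaw 16.994758892228106 339.8458034043001
guard yaw 16.759414928503986
hub [[575.09565222 149.28559877  72.        ]]
```

Call:
servo_tool(targets=[[1,0,0.038,0.012,0],[1,0,0.038,0.012,0],[1,0,0.038,0.012,0],[1,0,0.038,0.012,0],[1,0,0.038,0.012,0],[1,0,0.038,0.012,0],[1,0,0.038,0.012,0],[1,0,0.038,0.012,0]])

```text
clock: 8.83
tcp_pos: [476.2, -209.9, 221.7]
eef_rot: [0.089, 0.711, 0.086, -0.692]
ft_force: [0.6, 0.8, 0.9]
opening: 85.4
```

Call:
servo_tool(targets=[[1,0,0.03,0.012,0],[1,0,0.02,0.012,0],[1,0,0,0,7],[1,0,0,0,7],[1,0,0,0,7],[1,0,0,0,7],[1,0,0,0,7],[1,0,0,0,3]])

```text
clock: 9.5
tcp_pos: [475.0, -284.2, 218.7]
eef_rot: [-0.155, 0.701, -0.154, -0.679]
ft_force: [0.2, -0.3, 0.4]
opening: 85.0
```

```bash
cat > blk.py <<'E'
from ang import *
s,M=st();print(M.round(3).tolist(),s["tcp_pos"].round(1))
p,d,i,W=cam("wrist");cv2.imwrite("pics/w7.png",p)
for o in manip.cut_out("wrist","sanding_block"):
    v,u=np.nonzero(o["mask"]&(d>0));zz=atd(i,W,np.c_[u,v],d[v,u]);t=zz[:,2]>np.percentile(zz[:,2],90)-6
    P=atz(i,W,np.c_[u,v],28)[:,:2][t].astype(np.float32);c=cv2.minAreaRect(P)
    print(round(o["score"],2),np.round(o["rect"]),np.percentile(zz[:,2],90).round(1),np.round(c[0],1),np.round(c[1],1),round(c[2],1),"tool delta",(M.T@(np.array([*c[0],5])-s["tcp_pos"])).round(1),"tool y ang",A(M[:,1]).round(1))
E
python3 blk.py
```

```text
[[0.031, -0.426, -0.904], [-0.006, -0.904, 0.426], [-0.999, -0.008, -0.031]] [ 475.  -284.2  218.7]
0.87 [439. 158. 537. 281.] 39.6 [ 352.3 -427.2] [ 84.  130.8] 59.1 tool delta [210.6 183.4  56.5] tool y ang -115.2
0.76 [111.  77. 259. 203.] 39.9 [ 575.3 -164.1] [131.2  73.1] 27.7 tool delta [ 216.1 -149.7  -32.9] tool y ang -115.2
0.71 [312. 147. 361. 235.] 30.0 [ 455.2 -290.8] [51.8 95.1] 66.8 tool delta [213.   16.1  21.7] tool y ang -115.2
0.29 [  0. 146.  84. 360.] 28.1 [516.8  74.1] [110.9 290.8] 50.2 tool delta [ 212.8 -340.2  121.6] tool y ang -115.2
```

Call:
servo_tool(targets=[[1,0.02,0.006,0.008,-2],[1,0.03,0.005,0.007,0],[1,0.03,0.005,0.007,0],[1,0.03,0,0,0],[1,0.03,0,0,0],[1,0,0,0,0]])

```text
clock: 10.1
tcp_pos: [462.1, -292.5, 75.1]
eef_rot: [-0.131, 0.71, -0.132, -0.68]
ft_force: [-1.3, 0.5, -0.1]
opening: 85.2
```

```bash
python3 blk.py
```

```text
[[0.041, -0.366, -0.93], [-0.01, -0.931, 0.366], [-0.999, -0.006, -0.042]] [ 462.1 -292.5   75.1]
0.78 [  0.  15. 201. 233.] 39.7 [ 576.5 -161.5] [134.7  74.7] 27.8 tool delta [  73.4 -163.4  -55.5] tool y ang -111.5
0.76 [289. 153. 367. 292.] 29.8 [ 455.3 -291.5] [51.2 94.7] 66.9 tool delta [69.7  2.   9.7] tool y ang -111.5
0.7 [487. 186. 640. 328.] 39.4 [ 367.8 -441.9] [82.7 88.7] 59.3 tool delta [ 67.6 173.9  36. ] tool y ang -111.5
```

View pics/w7.png

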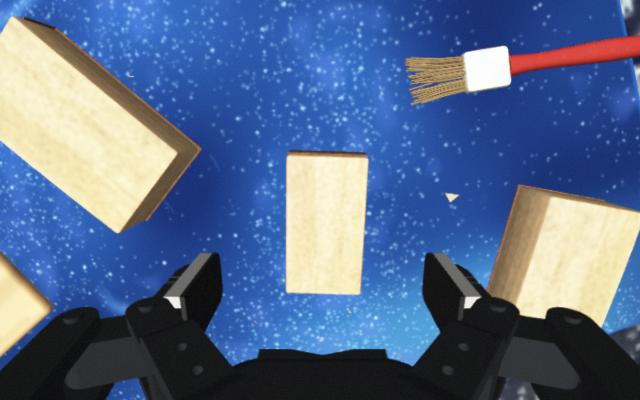

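Call:
servo_tool(targets=[[1,0.02,0.001,0.005,1.5],[1,0.025,0.001,0.005,0],[1,0.018,0,0,0],[1,0.006,0,0,0],[1,0,0,0,0]])

```text
clock: 10.62
tcp_pos: [468.6, -297.3, 19.8]
eef_rot: [-0.136, 0.716, -0.142, -0.669]
ft_force: [-1.4, 0.3, 0.6]
opening: 85.4
```

```bash
python3 blk.py|head -3
```

```text
[[0.063, -0.386, -0.92], [-0.022, -0.922, 0.385], [-0.998, -0.004, -0.067]] [ 468.6 -297.3   19.8]
0.93 [507. 210. 639. 400.] 39.2 [ 381.4 -412.2] [67.1 88.2] 79.8 tool delta [ 11.8 139.8  37. ] tool y ang -112.7
0.76 [  0.  42. 164. 286.] 39.5 [ 552.  -172.3] [80.3 76.8] 27.8 tool delta [  17.3 -147.4  -27.6] tool y ang -112.7
```

```bash
python3 -c "
from h import *
s,M=st();print(s['q'].round(3),s['tcp_pos'],s['opening'],M.round(3).tolist())
P=np.array([455.3,-291.3,4]);print(M.T@(P-s['tcp_pos']))"
```

```text
[ 0.599  0.504 -0.146  1.986  0.11   0.59  -1.584] [ 469.16936414 -297.62786881   20.88284579] 85.28929130364882 [[0.065, -0.386, -0.92], [-0.023, -0.922, 0.386], [-0.998, -0.004, -0.069]]
[15.80001104 -0.41047407 16.35918181]
```

Call:
servo_tool(targets=[[1,0.001,0,0.006,0],[1,0.001,0,0.006,0],[1,0.004,0,0.004,0],[1,0.004,0,0.001,0],[1,0.003,0,0,0],[1,0,0,0,0]])

```text
clock: 11.22
tcp_pos: [455.5, -292.5, 11.1]
eef_rot: [-0.135, 0.72, -0.144, -0.666]
ft_force: [-0.1, -0.8, 0.0]
opening: 85.3
```

```bash
python3 -c "
from h import *
s,M=st();print(s['tcp_pos'],M.round(3).tolist())
P=np.array([455.3,-291.3,4]);print(M.T@(P-s['tcp_pos']))"
```

```text
[ 455.50289617 -292.49790824   11.05277563] [[0.072, -0.386, -0.92], [-0.027, -0.922, 0.385], [-0.997, -0.003, -0.077]]
[ 6.98487119 -1.00854021  1.18836701]
```

Call:
servo_tool(targets=[[1,0.004,-0.001,0.001,0],[1,0.003,0,0.001,0],[0.6,0,0,0,0],[0.4,0,0,0,0],[0.1,0,0,0,0],[0,0,0,0,0],[-0.2,0,0,0,0],[-0.2,0,0,0,0]], newtons=40)

```text
clock: 11.88
tcp_pos: [454.6, -290.7, 3.3]
eef_rot: [-0.135, 0.719, -0.143, -0.666]
ft_force: [0.3, -0.2, -0.9]
opening: 50.0
```

```bash
python3 -c "
from h import *
s,M=st();print(s['tcp_pos'],M.round(3).tolist(),s['opening'],s['ft_force'])"
```

```text
[ 454.62685038 -290.74115605    3.31413027] [[0.071, -0.386, -0.92], [-0.027, -0.923, 0.385], [-0.997, -0.003, -0.076]] 49.98437925854253 [ 0.30812964 -0.18531678 -0.85825532]
```

Call:
servo_tool(targets=[[-1,0,0,0,0],[-1,-0.01,0,0,0],[-1,-0.02,0,0,0],[-1,-0.03,0,0,0],[-1,-0.03,0,0,0],[-1,-0.03,0,0,0],[-1,-0.01,0,0,0],[-1,0,0,0,0]], newtons=50)

```text
clock: 12.55
tcp_pos: [443.6, -285.8, 140.3]
eef_rot: [-0.135, 0.718, -0.142, -0.668]
ft_force: [-0.3, 0.8, -0.4]
opening: 49.4
```

```bash
python3 -c "
from h import *
s,M=st();print(s['tcp_pos'],M.round(3).tolist(),s['opening'],s['ft_force'])
P=np.array([493,124.6,s['tcp_pos'][2]]);print(M.T@(P-s['tcp_pos']))"
```

```text
[ 443.63277792 -285.83746182  140.3409714 ] [[0.068, -0.385, -0.92], [-0.024, -0.923, 0.384], [-0.997, -0.004, -0.072]] 49.434159430915024 [-0.34832995  0.8345888  -0.35316463]
[  -6.62506186 -397.80659965  112.25885495]
```

Call:
servo_tool(targets=[[-1,0,-0.015,0.004,0],[-1,0,-0.033,0.009,0],[-1,0,-0.033,0.009,0],[-1,0,-0.033,0.009,0],[-1,0,-0.033,0.009,0],[-1,0,-0.033,0.009,0],[-1,0,-0.033,0.009,0],[-1,0,-0.033,0.009,0]])

```text
clock: 13.22
tcp_pos: [476.0, -33.5, 134.9]
eef_rot: [-0.139, 0.718, -0.15, -0.666]
ft_force: [0.4, -0.0, 0.3]
opening: 49.1
```

Call:
servo_tool(targets=[[-1,0,-0.033,0.009,0],[-1,0,-0.033,0.009,0],[-1,0,-0.025,0.009,0],[-1,0,0,0,-5],[-1,0,0,0,-7],[-1,0,0,0,-7],[-1,0,0,0,-7],[-1,0,0,0,-7]])

```text
clock: 13.88
tcp_pos: [484.0, 78.3, 128.2]
eef_rot: [0.076, 0.725, 0.054, -0.682]
ft_force: [-0.9, 0.4, -0.6]
opening: 49.0
```

```bash
cat > go.py <<'E'
from ang import *
s,M=st();print(s['clock'],s['tcp_pos'].round(1),M.round(3).tolist(),s['opening'],s['ft_force'].round(1),"tool y ang",A(M[:,1]).round(2))
P=np.array([493,124.6,s['tcp_pos'][2]]);print((M.T@(P-s['tcp_pos'])).round(1))
E
python3 go.py
```

```text
13.8833 [484.   78.3 128.2] [[0.063, 0.181, -0.981], [-0.025, -0.983, -0.183], [-0.998, 0.037, -0.058]] 48.95441029729895 [-0.9  0.4 -0.6] tool y ang -79.56
[ -0.6 -43.9 -17.3]
```

Call:
servo_tool(targets=[[-1,0,-0.012,-0.005,-3.5],[-1,0,-0.012,-0.004,-3.5],[-1,0,-0.012,-0.003,0],[-1,0.01,-0.005,0,0],[-1,0.02,0,0,0],[-1,0.01,0,0,0],[-1,0,0,0,0]])

```text
clock: 14.47
tcp_pos: [484.9, 119.8, 81.1]
eef_rot: [0.125, 0.717, 0.1, -0.679]
ft_force: [-1.2, 0.2, -0.5]
opening: 49.3
```

```bash
python3 go.py; python3 - <<'E'
from h import *
p,d,i,W=cam("wrist");cv2.imwrite("pics/w8.png",p);np.savez("w8.npz",W=W,d=d)
E
```

```text
14.4667 [484.9 119.8  81.1] [[0.058, 0.312, -0.948], [-0.026, -0.949, -0.314], [-0.998, 0.043, -0.047]] 49.32317911711601 [-1.2  0.2 -0.5] tool y ang -71.78
[ 0.3 -2.1 -9.2]
```

View pics/w8.png

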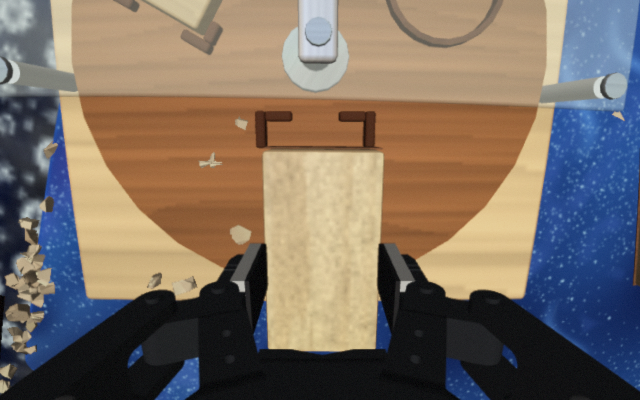

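```bash
python3 - <<'E'
from bay import *
p=cv2.imread("pics/w8.png");z=np.load("w8.npz");W=z["W"];d=z["d"];i=manip.camera_info("wrist");s,M=st()
v,u=np.mgrid[158:330:2,275:370:2].reshape(2,-1);k=d[v,u]>0;P=atd(i,W,np.c_[u,v][k],d[v,u][k]);m=P.mean(0)
n=np.linalg.svd(P-m)[2][2];n*=np.sign(n[2]);print("block top",m.round(1),"normal",n.round(4))
def onplane(uv):
    r=rays(i,uv)@W[:3,:3].T;o=W[:3,3];return o+r*(((m-o)@n)/(r@n))[:,None]
e=onplane([[265,152],[383,150]]);f=onplane([[266,340],[377,340]]);print("far edge",e.round(1),np.linalg.norm(e[1]-e[0]))
y=e.mean(0)-f.mean(0);print("block long ang",A(y), "edge perp", A(e[0]-e[1])-90)
y/=np.linalg.norm(y);c=e.mean(0)-48.5*y-14*n;print("block centre",c.round(1),"in tool",(M.T@(c-s["tcp_pos"])).round(1))
cl=atz(i,W,[[256,112],[375,112]],39);print("inner cleat outer corners z39",cl.round(1),np.linalg.norm(cl[1]-cl[0]),"perp",A(cl[0]-cl[1])-90)
D=np.array([np.cos(np.radians(17.7)),np.sin(np.radians(17.7))]);print("bay centre from cleats",cl.mean(0)[:2]-58.5*D)
E
```

```text
block top [492.  123.1 106.6] normal [0.0137 0.0515 0.9986]
far edge [[522.9 158.4 104.3]
 [539.1 111.8 106.5]] 49.375653631495744
block long ang 17.455662078565698 edge perp 19.198214850819014
block centre [484.6 119.8  92.8] in tool [-11.2   0.3  -0.3]
inner cleat outer corners z39 [[536.9 176.3  39. ]
 [559.3 108.6  39. ]] 71.33671348797985 perp 18.282818320681315
bay centre from cleats [492.33272795 124.65028903]
```

Call:
servo_tool(targets=[[-1,0,-0.001,-0.004,0],[-1,0.004,-0.001,-0.004,0],[-1,0.01,-0.001,0,0],[-1,0.01,0,0,0],[-1,0.004,0,0,0],[-1,0,0,0,0]])

```text
clock: 15.02
tcp_pos: [495.3, 123.9, 52.6]
eef_rot: [0.124, 0.717, 0.099, -0.678]
ft_force: [0.0, -0.2, -0.2]
opening: 49.5
```

```bash
python3 go.py; python3 - <<'E'
from bay import *
p,d,i,W=cam("wrist");cv2.imwrite("pics/w9.png",p);np.savez("w9.npz",W=W,d=d)
print(proj(i,W,[[492.7,124.6,39]]))
E
```

```text
15.0167 [495.3 123.9  52.6] [[0.06, 0.31, -0.949], [-0.026, -0.95, -0.312], [-0.998, 0.043, -0.049]] 49.48167198805501 [ 0.  -0.2 -0.2] tool y ang -71.93
[-0.2 -1.4  2. ]
[[318.0963256 237.8004782]]
```

View pics/w9.png

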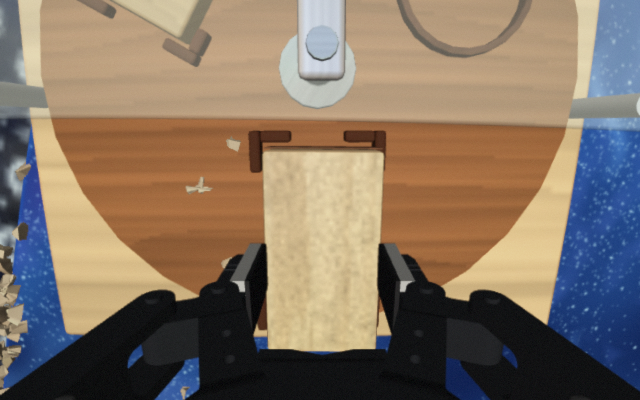

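```bash
cat > rel.py <<'E'
from bay import *
def rel(p,d,W,edge,cle,v0,v1):
    i=manip.camera_info("wrist");s,M=st()
    v,u=np.mgrid[v0:v1:2,278:368:2].reshape(2,-1);k=d[v,u]>0;P=atd(i,W,np.c_[u,v][k],d[v,u][k]);m=P.mean(0)
    n=np.linalg.svd(P-m)[2][2];n*=np.sign(n[2])
    r=rays(i,edge)@W[:3,:3].T;o=W[:3,3];e=o+r*(((m-o)@n)/(r@n))[:,None]
    cl=atz(i,W,cle,39);a=A(cl[0]-cl[1])-90;D=np.array([np.cos(np.radians(17.7)),np.sin(np.radians(17.7)),0])
    c=e.mean(0)-48.5*D-28*n;b=cl.mean(0)-58.5*D
    print("top",m.round(1),n.round(3),"edge ang",A(e[0]-e[1])-90,"bay ang",a);print("under centre",c.round(1),"bay",b.round(1),"bay-block in tool",(M.T@np.r_[(b-c)[:2],0]).round(1), np.linalg.norm(e[1]-e[0]),np.linalg.norm(cl[1]-cl[0]))
E
python3 - <<'E'
from rel import *
z=np.load("w9.npz");rel(cv2.imread("pics/w9.png"),z["d"],z["W"],[[264,151],[383,151]],[[249,132],[386,132]],158,330)
E
```

```text
top [502.3 127.2  78. ] [0.011 0.052 0.999] edge ang 18.084328364269467 bay ang 18.01307412127892
under centre [494.9 123.   49. ] bay [492.2 124.7  39. ] bay-block in tool [-0.2 -2.4  2. ] 49.792155180268885 71.82043667330404
```

Call:
servo_tool(targets=[[-1,0,-0.0017,0.0015,0],[-1,0,-0.0015,0.0015,0],[-1,0.005,0,0,0],[-1,0.005,0,0,0],[-1,0.003,0,0,0],[-1,0,0,0,0]])

```text
clock: 15.57
tcp_pos: [492.2, 126.0, 39.1]
eef_rot: [0.124, 0.718, 0.099, -0.678]
ft_force: [-0.7, -0.4, -1.1]
opening: 49.0
```

```bash
python3 go.py; python3 - <<'E'
from bay import *
p,d,i,W=cam("wrist");cv2.imwrite("pics/w10.png",p);np.savez("w10.npz",W=W,d=d)
E
```

```text
15.5667 [492.2 126.   39.1] [[0.062, 0.31, -0.949], [-0.026, -0.95, -0.312], [-0.998, 0.044, -0.05]] 48.99194225052632 [-0.7 -0.4 -1.1] tool y ang -71.92
[ 0.1  1.5 -0.4]
```

View pics/w10.png

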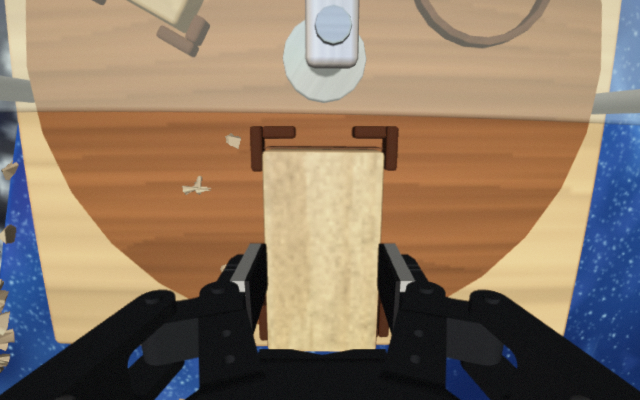

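```bash
python3 - <<'E'
from rel import *
z=np.load("w10.npz");rel(cv2.imread("pics/w10.png"),z["d"],z["W"],[[264,151],[383,151]],[[250.5,127.5],[397.5,127.5]],158,330)
E
```

```text
top [499.1 129.3  64.6] [0.009 0.051 0.999] edge ang 18.08746479688152 bay ang 18.077949093533434
under centre [491.7 125.2  35.7] bay [492.2 124.9  39. ] bay-block in tool [ 0.   0.4 -0.3] 49.788760473309154 71.32672214083674
```

Call:
servo_tool(targets=[[-1,0.004,0,0,0],[-1,0.003,0,0,0],[-1,0.001,0,0,0],[-1,0,0,0,0]])

```text
clock: 15.95
tcp_pos: [493.0, 125.8, 31.2]
eef_rot: [0.124, 0.718, 0.099, -0.678]
ft_force: [-2.6, -0.2, 6.4]
opening: 49.2
```

Call:
servo_tool(targets=[[0.25,0,0,0,0],[0.35,0,0,0,0],[0.45,0,0,0,0],[0.5,0,0,0,0],[0.5,0,0,0,0],[0.5,-0.005,0,0,0],[0.5,-0.015,0,0,0],[0.5,-0.03,0,0,0]])

```text
clock: 16.62
tcp_pos: [486.9, 125.9, 77.8]
eef_rot: [0.124, 0.715, 0.099, -0.681]
ft_force: [1.1, -0.3, -0.3]
opening: 63.9
```

Call:
servo_tool(targets=[[0.5,-0.04,0,0,0],[0.5,-0.04,0,0,0],[0.5,-0.03,0,0.005,0],[0.5,0,0,0.015,0],[0.5,0,0,0.01,0],[0.5,0,0,0,0]])

```text
clock: 17.12
tcp_pos: [452.2, 121.7, 198.3]
eef_rot: [0.124, 0.717, 0.1, -0.678]
ft_force: [-0.3, 0.1, -1.1]
opening: 63.8
```

```bash
python3 go.py; python3 - <<'E'
from bay import *
p,d,i,W=cam("wrist");cv2.imwrite("pics/w11.png",p);np.savez("w11.npz",W=W,d=d)
for o in manip.cut_out("wrist","sanding_block"):
    v,u=np.nonzero(o["mask"]&(d>0));P=atd(i,W,np.c_[u,v],d[v,u]);m=P.mean(0);zz=P[:,2]
    n=np.linalg.svd(P-m,full_matrices=False)[2][2];c=cv2.minAreaRect(P[:,:2].astype(np.float32))
    print(o["score"],np.round(o["rect"]),np.percentile(zz,[5,50,95]),n,c)
E
```

```text
17.1167 [452.2 121.7 198.3] [[0.06, 0.312, -0.948], [-0.025, -0.949, -0.314], [-0.998, 0.042, -0.049]] 63.7510786695733 [-0.3  0.1 -1.1] tool y ang -71.78
[  2.4  10.  -39.6]
0.97 [557.  94. 639. 224.] [ 7.35422926 38.23572956 39.75009687] [-0.11889009  0.25952084  0.9583914 ] ((582.9495239257812, -181.54818725585938), (129.41854858398438, 107.99034118652344), 27.855113983154297)
0.71 [626. 360. 640. 384.] [ 1.1751961   8.15511803 18.92471345] [ 0.49802517  0.86177758 -0.09649001] ((340.3141174316406, -381.0568542480469), (6.172614574432373, 24.4023494720459), 54.69948196411133)
0.63 [298.  91. 352. 199.] [54.60956368 55.95445704 57.19120943] [ 8.38944522e-04 -1.55593888e-02  9.99878593e-01] ((492.921630859375, 124.50875091552734), (105.20642852783203, 56.07275390625), 18.030101776123047)
```

View pics/w11.png

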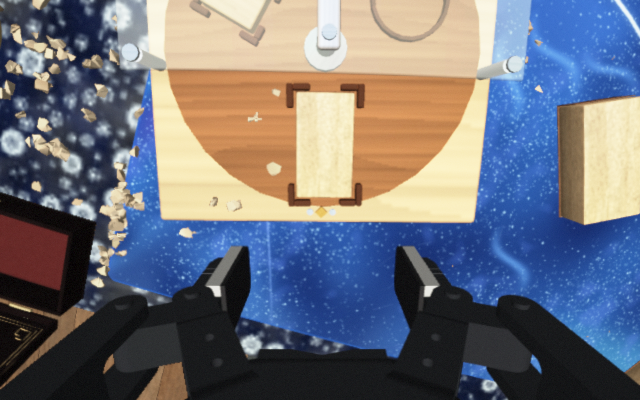

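```bash
python3 - <<'E'
from bay import *
p=cv2.imread("pics/w11.png");W=np.load("w11.npz")["W"];i=manip.camera_info("wrist")
ax,n,e=rim(p,i,W,290);print(ax,n,e);ax=ax[:2]
c,out=bay(p,i,W,(280,75,372,210));m=c.mean(0);r=cv2.minAreaRect(np.vstack(out).astype(np.float32));print(r,c.round(1).tolist())
pt=atz(i,W,[[321,211]],15)[0,:2];print("ptr",pt,np.hypot(*(ax-pt)),A(ax-pt),"bay from axis",np.hypot(*(ax-m)),A(ax-m),A(ax-np.array(r[0])))
b=atz(i,W,[[163,219],[474,221]],14);print("front edge yaw",A(b[0]-b[1])-90)
print("pointer ang via block line", A(np.array(r[0])-pt))
cv2.imwrite("pics/w11c.png",cv2.resize(p[30:230,220:430],None,fx=2.8,fy=2.8,interpolation=2))
E
```

```text
[579.84021932 152.96193294 151.39384646] 106 0.7391449984131953
cl [341  85  22  23 109] [353.7  93.3]
cl [339 183  22  21  87] [352.2 195.2]
cl [289 184  21  21  73] [296.2 195.3]
cl [291  85  18  10  62] [298.4  88.9]
((493.13824462890625, 124.84512329101562), (114.8279037475586, 70.6728744506836), 18.02472686767578) [[548.9, 114.4], [455.3, 83.4], [438.1, 136.8], [536.1, 165.3]]
ptr [426.29788574 106.09717618] 160.53520993219777 16.973430569557234 bay from axis 89.71037899774835 18.19587637603673 17.967495563275364
front edge yaw 17.161226373523434
pointer ang via block line 15.668193457651448
```

```bash
python3 -c "
from plant import manip
print(manip.finish_job())"
```

```text
the job is handed in; nothing more can be done
None
```

The sanding block is flat in the rectangular bay between the four cleats, and the bay faces the loading point about 1° off the brass pointer. I handed the job in at about 17 s.

I led the crank knob round by about 125° anticlockwise, let go, and then fetched the smallest of the three look-alike blocks.

**Last checks, from the wrist camera after letting go:**
- **Block:** its centre is within about 1 mm of the bay centre. Its top is at about 56 mm, where 55 mm is expected, and it is level to about 1°.
- **Hand:** it is well clear of everything, with the fingers' end at 198 mm.

**What was not perfect:**
- **Bay direction:** the bay measures 18.0° against 17.0–17.2° for the pointer and the front edge. That is about 1.5 mm at the bay and 2.5 mm at the tray edge. I left it, because it is close to my measuring error and gripping the knob again could have moved the wheel further.
- **First grip on the knob:** the knob slipped out of the jaws and the wheel turned about 15–20° in the needed direction. The second grip held.
- **Tilt:** the hand picked up about 4° of tilt, and the block hung about 3° off level until I let go.
- **Bystanders:** the hand never went near the tin, brush, tape or bottle, but I did not measure them again at the end.

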